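# Clip the hinge pin of the planing stop

### The job

The hinge pin of the wooden stop arm has worked its way out: push it back in until its head is against the bracket's ear. Then take the R-clip from its slotted block and press its straight leg down through the hole in the pin's end until its stop plate is down on the pin and the bow has sprung over the pin, and let go of it. Feel your way: do not force the pin or the clip (stay well under 30 N), and leave everything else on the bench where it is.

Things in the scene. Friction and masses are not known exactly. Their poses are not given: they have to be found in the camera images.
- bracket: fixed dark steel pivot bracket: base plate 110 x 90 x 8 mm, two upright ears (28 mm wide, outer faces at y = -26 and +26 mm, tops at z = 89 mm) holding a wooden stop arm (34 mm wide, top at z = 89 mm, x = -25 to +190 mm). Origin: centre of the base's underside. The hinge pin lies along its y axis, 75 mm above the bench; yaw varies.
- hinge_pin (a joint): how far the steel hinge pin is pushed in (m): 0 = pulled well out, 0.036 = home, head against the ear (hard stop). It slides along the bracket's -y with about 4 N of friction and stays where it is left. Until it is nearly home the ear covers its cross hole.
- home_hole (a point): point on the bracket's pin axis, 50 mm along -y from the bracket's middle (24 mm outside the ear), 75 mm above the bench: the centre of the pin's cross hole once the pin is home. The pin lies along this point's y. The clip's leg goes down through the pin here.
- pin_head (a point): centre of the outer (+y) face of the pin's round head, 32 mm in diameter, 10 mm thick. The pin, 20 mm in diameter, runs from it along -y; its cross hole (6 mm, edge eased 0.6 mm) is 86 mm from this face, its plain end 98 mm. The pin turns stiffly (0.04 Nm) in the bracket: its hole leans up to 0.5 rad either way, so that the upper mouth is up to 5 mm to one side; the leg turns it upright as it goes in.
- clip_block: fixed dark hardwood block 80 (x) x 80 (y) x 58 mm high with one slot 8.4 mm wide (y), 40 mm long (x), 52 mm deep, open at the top, in which the clip stands. Origin: centre of its underside.
- r_clip: loose R-clip of 5 mm bright spring-steel wire, 75 g, 88 mm high, standing leg-down in the block's slot. z up, x from the straight leg towards the springy bow, y through its thickness. Origin: on the leg's axis (x = y = 0), at the point that comes to the pin's axis when the clip is home. The bow may go on either side of the pin.
- coil (a point): centre of the clip's double coil, 40 mm above the clip's origin and 3 mm towards the bow; the coil is 25 mm across (x, z; gripping faces 20 x 24 mm) and 12.2 mm thick along y: grip it across y.
- leg_tip (a point): blunt tip of the clip's straight leg (5 mm thick, tip edge eased 0.6 mm), 36 mm below the clip's origin.
- stop_plate (a point): middle of the underside of the small rigid stop plate (14 x 14 x 5 mm) round the clip's leg, 10.5 mm above the clip's origin and 2 mm towards the bow. It rests on the block now and comes down on the pin (0.5 mm play) when the clip is home.
- bow_tip (a point): free lower end of the springy bow. In the clip's frame the bow's wire runs from the coil down to x = 13 mm at z = 12 to 0, narrows to a throat at x = 9 mm, z = -9.5 mm, and flares out to this tip at x = 16 mm, z = -22 mm.
- bow (a joint): how far the bow is sprung away from the leg (rad): 0 = relaxed. Going down over the pin it opens from about 19 mm above home to 0.07 to 0.09 at 9 mm above home (pushing down takes about 5 to 15 N), then snaps back below 0.03 as its throat passes under the pin.
- offcut: loose pale wood offcut 90 x 45 x 32 mm, bystander; origin at its underside's centre
- spare_bolt: loose dark steel bolt with nut lying on the table, 79 mm long, 21 mm high, bystander; origin under its middle
- plane: loose wooden hand plane 200 x 55 mm, 115 mm high, bystander; origin at its underside's centre
- mallet: loose wooden mallet 280 mm long, 60 mm high, lying, bystander; origin under its handle
- glue: loose white glue bottle, 60 mm diameter, 170 mm high, bystander; origin at its underside's centre
- jar: loose amber glass jar with steel lid, 68 mm diameter, 85 mm high, bystander; origin at its underside's centre
- square: loose try square lying flat, wooden stock 120 mm, steel blade 160 mm, 18 mm high, bystander; origin under the middle of the stock
- brush: loose flat paint brush 220 mm long, 25 mm high, lying, bystander; origin near its middle

How it is judged (in metres and radians):
On the way, in this order (a step that is already met when the one before it is completed fails the run):
1. the hinge pin is pushed home (value of joint hinge_pin above 0.0345 m), for 0.2 s.
2. the clip's leg is through the pin's hole (tip 10 mm or more below the pin's axis), the pin home (value of joint hinge_pin above 0.0345 m and x of leg_tip in the frame of home_hole between -0.006 and 0.006 m and y of leg_tip in the frame of home_hole between -0.006 and 0.006 m and z of leg_tip in the frame of home_hole below -0.01 m), for 0.05 s.
3. the clip is fully home and its bow has sprung back (value of joint hinge_pin above 0.0345 m and x of leg_tip in the frame of home_hole between -0.006 and 0.006 m and y of leg_tip in the frame of home_hole between -0.006 and 0.006 m and z of r_clip in the frame of home_hole between -0.003 and 0.002 m and value of joint bow below 0.04 rad and angle between r_clip's own z axis and vertical below 0.2 rad), for 0.2 s.
At the end, for the whole second after the job is handed in: the pin is home (joint above 34.5 mm), the clip's leg is through its hole (tip within 6 mm of the hole's axis sideways), the clip's origin is at most 2 mm above and 3 mm below the pin's axis, its bow has sprung back (below 0.04 rad), it stands within 0.2 rad of upright, at rest and let go (all of step 3 and linear speed of r_clip below 0.02 m/s and contact force between the fingers and r_clip below 0.1 N); the robot touches nothing.
It fails at once if the clip presses on the pin or bracket with more than 35 N (contact force between r_clip and bracket above 35 N).
It fails at once if the robot pushes on the pin or bracket with more than 30 N (contact force between any of the arm, the fingers and bracket above 30 N).
It fails at once if a bystander is moved by more than 30 mm (distance of any of offcut, spare_bolt, plane, mallet, glue, jar, square, brush from where it was at the start of the episode above 0.03 m).
It also fails if it takes over 72 s, if anything falls off the work surface, if the arm or the gripper's body presses on something with over 40 N, if the wrist force passes 120 N, or if a joint passes its speed limit or range.

### The arm

A 6-joint arm with a two-finger parallel gripper is mounted at the origin on the work surface. World frame = base frame: x ahead of the robot, y to its left, z up, the work surface at z = 0. Lengths are in mm, angles in rad, forces in N, time in s.
With the tool pointing down it reaches from about 325 to 875 mm from the base axis. Payload 4.4 kg.
Tool frame: the origin (TCP) lies on the centre line of the jaws, within the pads' length; the fingertips stand ahead of it and the grasp point (between the pads) lies 6 mm ahead of it (ctrl.tcp_to_tips is the z of the fingertips in the tool frame, in mm); z points along the fingers, y is the direction in which the jaws open and shut (so a half turn about z gives the same grasp; the last joint's range is limited). The gripper opens to 85 mm and grips with 20 to 120 N. Pads are 22 mm wide; open, the fingers measure 114 mm over their backs; the gripper's body (76 mm by 85 mm) begins 54 mm behind the grasp point. The pads swing forward as they close: fully open they stand 13 mm farther back than shut.
Start: joints at [-1.29, 0.207, 1.542, -0, 1.393, -0.15], TCP at [240.107, -522.471, 256.282] pointing down, gripper open.
Joint ranges: [-2.73, 2.73], [-0.86, 2.22], [0.23, 2.46], [-1.11, 4.25], [0.08, 2.63], [-2.82, 2.82]. Speed limits (rad/s): [2.79, 2.79, 3.14, 3.14, 3.14, 3.14].

### API

Orientations are given as a 3x3 rotation matrix whose columns are the frame's x, y, z axes.
In Python, from plant import ctrl, sensors, optics gives the robot as it stands. Calls block until the motion is done:
- ctrl.move_ptp(position, orientation): joint-space move of the TCP to a pose.
- ctrl.move_l(position, rot=None, vel=150, threshold=None): straight line of the TCP; rot=None keeps the orientation; vel is the mean speed in mm/s. With threshold (N) it stops when the force on the tool has changed by that much, and returns True; else False.
- ctrl.set_joints(angles): joint-space move.
- ctrl.gripper_to(opening, force=None): finger opening in mm; force is the grip in N (None keeps the last); returns when the fingers have stopped.
- ctrl.hold(seconds).
- ctrl.solve_ik(position, orientation): joint angles nearest the present ones, or None.
- sensors.read_state(): the state.
- optics.grab_frame(name): name is "scene" or "top"; returns (picture, depth): 400x640x3 uint8, red, green, blue; 400x640 float32, mm along the optical axis (not along the pixel's ray), 0 where there is no reading.
- optics.camera_params(name): a dict with "mtx" (3x3 intrinsics, pixels), "k1" (the pictures are not rectified: a ray, as slopes to the right and down, at radius r is drawn at 1 + k1 r^2 times it, then the intrinsics apply), "R" (3x3) and "t" (3): a world point X has camera coordinates R X + t. Camera axes: x right, y down, z forward; pixel columns grow to the right and rows downward; lengths in mm; the calibration is good to about 2 mm. A picture is of the moment at which its call begins. camera_params takes no time and is no camera call.
A pose or a line that the arm cannot do raises ctrl.MotionError and nothing moves.
- ctrl.finish_job(): hands the job in, once; it reports no verdict.
The state is a dict: "t": time; "q": joint angles; "qvel": joint speeds; "tau": joint torques, N m; "eef_pos": TCP position; "eef_rot": TCP orientation; "force": force on the tool from outside, world axes, zero at the start; "wrist_torque": the same for the moment, N m; "grip_width": finger opening in mm.
Only numpy, scipy, OpenCV 4.12 (cv2) and the standard library are available. Lean on these libraries where they do the work, as an engineer would, in place of code of your own. Each camera call takes 0.05 s, during which the arm holds its last target.

## Working session

There is one attempt and no reset: what is moved stays moved. The work goes in short steps, each a Python script; the robot and the scene stay as the last script left them, time stands still between calls to the robot, and variables do not carry over. Pictures are saved under pics/ and viewed, and the job is handed in when it is done.

```bash
ls; mkdir -p pics; python3 - <<'E'
from plant import ctrl,sensors,optics
import cv2,numpy as np
s=sensors.read_state();print(s['t'],ctrl.tcp_to_tips,s['grip_width'],s['eef_rot'])
for n in("scene","top"):
    p,d=optics.grab_frame(n);cv2.imwrite(f'pics/{n}0.png',p[...,::-1]);np.save(f'{n}0.npy',d)
    print(n,optics.camera_params(n))
E
```

```text
pics
0.0 25.0 85.01477910759475 [[ 9.08627050e-01  4.17608027e-01 -6.47474077e-04]
 [ 4.17608371e-01 -9.08624264e-01  2.27941746e-03]
 [ 3.63592374e-04 -2.34153096e-03 -9.99997193e-01]]
scene {'mtx': array([[449.77678772,   0.        , 316.02987035],
       [  0.        , 449.77678772, 197.1824782 ],
       [  0.        ,   0.        ,   1.        ]]), 'k1': 0.03193789476933174, 'R': array([[ 0.46861527,  0.88318572, -0.01956323],
       [ 0.63946331, -0.35440961, -0.68226131],
       [-0.60949684,  0.3072081 , -0.73084662]]), 't': array([-276.37849192, -288.39054744, 1603.52639434])}
top {'mtx': array([[376.84490853,   0.        , 324.38061141],
       [  0.        , 376.84490853, 191.38789221],
       [  0.        ,   0.        ,   1.        ]]), 'k1': -0.049697306660457935, 'R': array([[ 0.02609596, -0.99959029, -0.01175822],
       [-0.99447522, -0.02476248, -0.1020091 ],
       [ 0.10167614,  0.01435529, -0.99471397]]), 't': array([   1.97138207,  569.92174779, 1082.52806734])}
```

View pics/scene0.png

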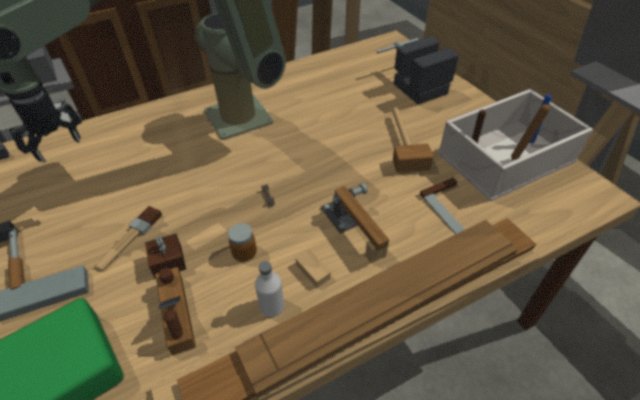

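View pics/top0.png

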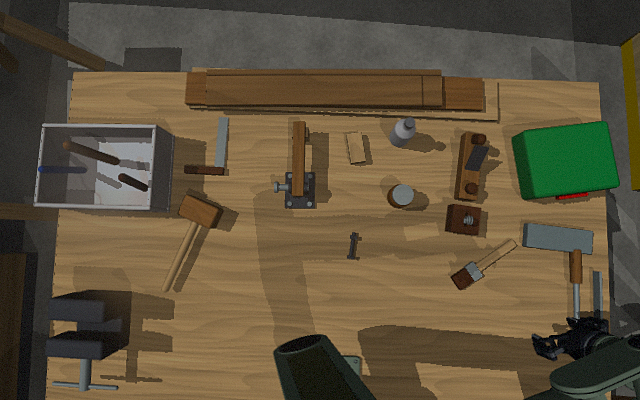

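```bash
cat > h.py <<'E'
import cv2,numpy as np
from plant import ctrl,sensors,optics
def ray(n,u,v):
    c=optics.camera_params(n);K=c['mtx'];k=c['k1']
    d=np.array([(u-K[0,2])/K[0,0],(v-K[1,2])/K[1,1]]);s=d.copy()
    for _ in range(20): s=d/(1+k*(s@s))
    R=c['R'];return -R.T@c['t'],R.T@np.array([s[0],s[1],1])
def atz(n,u,v,z):
    o,d=ray(n,u,v);return o+d*(z-o[2])/d[2]
def atd(n,u,v,dep):
    o,d=ray(n,u,v);return o+d*dep
def proj(n,X):
    c=optics.camera_params(n);p=c['R']@np.asarray(X,float)+c['t'];s=p[:2]/p[2];s=s*(1+c['k1']*(s@s))
    return s*c['mtx'][0,0]+c['mtx'][:2,2]
def tri(a,b):
    (o1,d1),(o2,d2)=ray(*a),ray(*b)
    t=np.linalg.lstsq(np.c_[d1,-d2],o2-o1,rcond=None)[0]
    p,q=o1+t[0]*d1,o2+t[1]*d2
    return (p+q)/2,np.linalg.norm(p-q)
def crop(p,x,y,w,h,s,f):
    cv2.imwrite(f,cv2.resize(p[y:y+h,x:x+w],None,fx=s,fy=s,interpolation=cv2.INTER_CUBIC))
E
python3 - <<'E'
from h import *
t=cv2.imread('pics/top0.png');s=cv2.imread('pics/scene0.png')
crop(t,265,110,80,110,5,'pics/c1.png');crop(t,435,120,80,120,5,'pics/c2.png')
crop(s,310,170,90,100,6,'pics/c3.png');crop(s,135,200,70,90,6,'pics/c4.png')
E
```

```text
(no output)
```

View pics/c1.png

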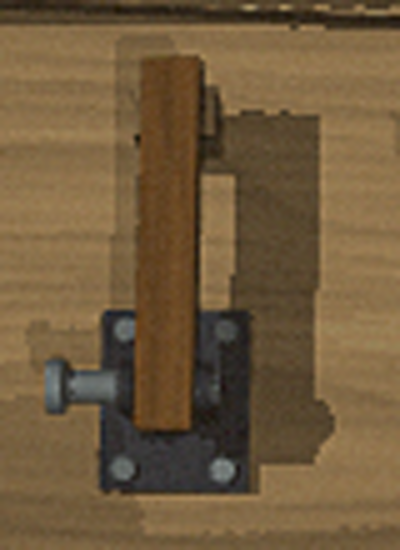

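View pics/c2.png

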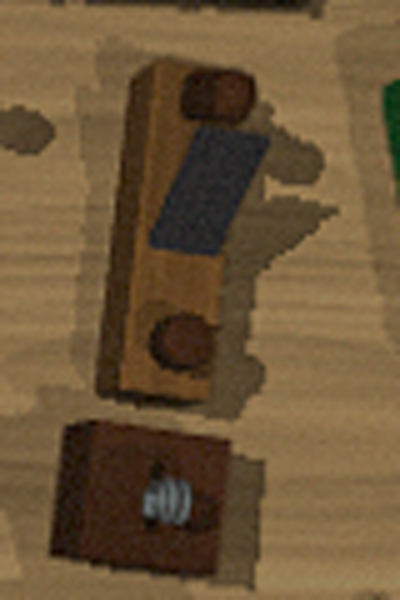

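View pics/c3.png

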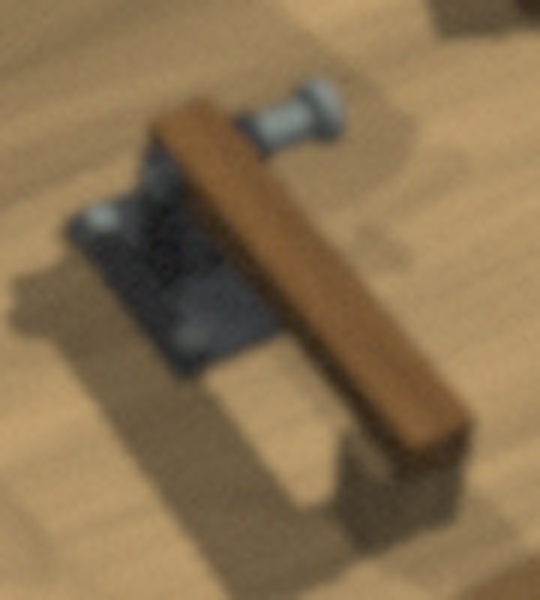

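View pics/c4.png

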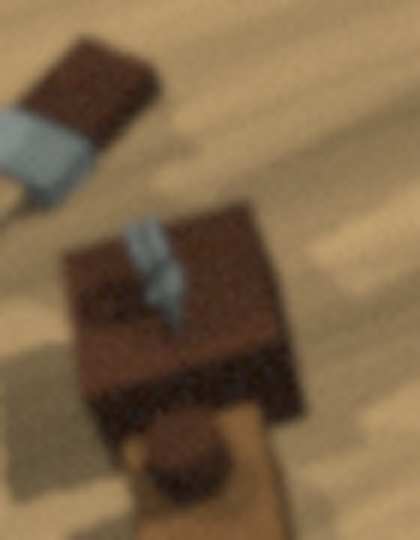

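```bash
python3 - <<'E'
from h import *
np.set_printoptions(precision=1,suppress=True)
f=lambda x,y,ox,oy,s:(ox+(x+.5)/s-.5,oy+(y+.5)/s-.5)
for nm,pts,z in(("base",[(103,311),(249,311),(251,494),(100,492)],8),("arm",[(142,58),(200,56),(190,431),(134,430)],89),("headface",[(46,362),(46,412)],75)):
    P=np.array([atz("top",*f(x,y,265,110,5),z) for x,y in pts]);print(nm,P[:,:2].tolist(),P.mean(0))
P=np.array([atz("top",*f(x,y,435,120,5),58) for x,y in[(88,421),(231,438),(218,576),(80,556)]]);print("block",P[:,:2],P.mean(0))
P=np.array([atz("scene",*f(x,y,135,200,6),58) for x,y in[(62,252),(248,204),(280,342),(82,390)]]);print("block scene",P[:,:2],P.mean(0))
P=np.array([atz("scene",*f(x,y,310,170,6),89) for x,y in[(203,100),(150,125),(405,450),(468,418)]]);print("arm scene",P[:,:2])
dt=np.load('top0.npy');ds=np.load('scene0.npy')
# z maps around clip
for n,d,u0,u1,v0,v1 in(("top",dt,461,476,210,228),("scene",ds,153,168,235,256)):
    print(n)
    for v in range(v0,v1): print(v,' '.join('%4.0f'%atd(n,u,v,d[v,u])[2] for u in range(u0,u1)))
E
```

```text
base [[628.5043621813871, 136.98640895124888], [630.6216570272016, 48.53524972642776], [519.9532146059595, 44.14710606381376], [518.8227306291108, 134.75630911634985]] [574.5  91.1   8. ]
arm [[762.6085998267985, 110.41817436251418], [764.4883272864388, 77.32651493752573], [549.6895093048973, 76.05506298546783], [549.4636605289813, 107.36006683114289]] [656.6  92.8  89. ]
headface [[588.2337408185288, 160.2604943253878], [559.6881805376136, 159.1185514506339]] [574.  159.7  75. ]
block [[ 540.1 -351.4]
 [ 532.3 -434.2]
 [ 453.3 -425.7]
 [ 462.9 -346.4]] [ 497.1 -389.4   58. ]
block scene [[ 456.1 -422.2]
 [ 468.8 -345.6]
 [ 546.8 -354.3]
 [ 531.1 -431.8]] [ 500.7 -388.5   58. ]
arm scene [[556.9 104.3]
 [559.   75.3]
 [767.8  75.4]
 [766.5 106.9]]
top
210   59   60   61   54   58   54   58   56   57   59   60   54   58   59   55
211   57   58   57   58   59   56   58   59   55   57   60   60   56   55   56
212   59   59   58   58   55   63   59   58   60   61   55   62   56   59   55
213   61   63   57   53   61   41   50   56   60   60   58   54   60   59   56
214   59   60   59   5
[... 2048 characters left out ...]
 56   57   56   59   61   59   65   72  970   62   63   61   57   55
248   58   59   57   56   57   58   58   64   71   71   67   62   61   56   60
249   58   56   59   54   59   58   61   61   62   69   68   54   56   56   56
250   56   59   59   56   57   55   58   62   60   63   68   45   55   56   58
251   57   57   58   59   57   53   55   57   60   41   62   57   56   58   60
252   59   57   59   55   56   60   57   58   59   46   57   54   60   56   57
253   57   55   56   53   57   60   54   57   57   49   50   54   59   56   59
254   58   59   57   57   58   56   55   57   56   52   39   47   42   58   56
255   55   58   57   58   60   59   55   57   57   55   58   56   55   57   55
```

```bash
python3 - <<'E'
from h import *
np.set_printoptions(precision=1,suppress=True)
ds={n:[optics.grab_frame(n)[1] for _ in range(4)] for n in("top","scene")}
import pickle;pickle.dump(ds,open('ds.pkl','wb'))
for n,(u0,u1,v0,v1) in(("top",(459,480,208,230)),("scene",(150,170,232,258))):
    d=np.median(ds[n],axis=0)
    P=np.array([atd(n,u,v,d[v,u]) for v in range(v0,v1) for u in range(u0,u1)])
    for nm,lo,hi in(("coil",70,110),("plate",61.5,68),("slot",15,52)):
        Q=P[(P[:,2]>lo)&(P[:,2]<hi)&(abs(P[:,1]+389)<25)&(abs(P[:,0]-499)<35)]
        print(n,nm,len(Q),Q.min(0),Q.max(0),Q.mean(0)); 
        if nm!="slot": print(np.polyfit(Q[:,0],Q[:,1],1))
        if nm=="plate":print(Q.tolist() if 0 else Q[:,:3])
E
```

```text
top coil 52 [ 482.5 -396.4   76.8] [ 504.9 -382.3  102. ] [ 493.3 -388.3   92.2]
[  -0.1 -350.9]
top plate 15 [ 468.5 -394.5   61.6] [ 502.8 -372.1   67.2] [ 491.1 -385.3   63.8]
[  -0.4 -184.8]
[[ 502.8 -387.6   67.2]
 [ 497.2 -383.5   62.7]
 [ 497.2 -386.    63.6]
 [ 497.2 -388.5   64.5]
 [ 494.2 -382.7   64.6]
 [ 494.4 -386.3   62.7]
 [ 494.5 -394.5   63.9]
 [ 491.4 -383.    63.9]
 [ 491.5 -386.1   63.2]
 [ 488.5 -382.4   65.5]
 [ 488.7 -386.4   62.3]
 [ 488.7 -387.9   66.1]
 [ 485.8 -383.6   62. ]
 [ 485.9 -388.9   63.2]
 [ 468.5 -372.1   61.6]]
top slot 16 [ 477.7 -397.3   35. ] [ 515.5 -391.9   51.5] [ 496.9 -394.8   43.3]
scene coil 63 [ 487.4 -394.6   71.6] [ 510.7 -381.4  100.4] [ 501.8 -388.2   89. ]
[  -0.1 -332.7]
scene plate 14 [ 490.9 -394.4   61.6] [ 510.  -381.4   66.7] [ 500.8 -386.7   63. ]
[  -0.3 -249.1]
[[ 490.9 -381.4   62. ]
 [ 492.5 -384.5   61.7]
 [ 494.2 -382.3   62.2]
 [ 495.8 -385.3   61.9]
 [ 495.3 -392.7   62. ]
 [ 499.2 -386.1   62.2]
 [ 500.8 -383.9   62.7]
 [ 501.3 -381.7   61.8]
 [ 503.1 -384.7   61.7]
 [ 501.2 -394.4   61.6]
 [ 508.  -389.7   66.7]
 [ 508.6 -387.6   65.9]
 [ 509.6 -390.6   64.9]
 [ 510.  -388.5   64. ]]
scene slot 9 [ 493.6 -394.5   35.6] [ 509.5 -387.    50.5] [ 502.8 -391.5   45.7]
```

```bash
cat >> h.py <<'E'
def Rz(psi,ydir):  # tool down, tool y along angle psi in world xy
    y=np.array([np.cos(psi),np.sin(psi),0]);z=np.array([0,0,-1.]);return np.c_[np.cross(y,z),y,z]
def st():
    s=sensors.read_state();print('t%.2f'%s['t'],np.round(s['eef_pos'],1),'F',np.round(s['force'],1),'g%.1f'%s['grip_width'],'q6 %.2f'%s['q'][5]);return s
E
python3 - <<'E'
from h import *
ctrl.gripper_to(0)
R=Rz(0.01,0);q=ctrl.solve_ik([576.5,195,150],R);print(q)
if abs(q[5])>2.7: R=Rz(0.01+np.pi,0)
ctrl.move_ptp([576.5,195,250],R);st()
ctrl.move_l([576.5,195,87],vel=200);st()
r=ctrl.move_l([576.5,160,87],vel=25,threshold=2.5);print(r);st()
E
```

```text
[ 1.84049600e-01  3.78791457e-01  1.55288435e+00 -4.44089210e-16
  1.20991684e+00  1.74049600e-01]
t4.06 [576.8 194.1 250. ] F [ 0.1  0.9 -0.5] g-0.1 q6 0.17
t5.03 [577.8 195.1  88.4] F [ 0.2  0.2 -0.1] g0.1 q6 0.17
True
t5.97 [576.  170.3  86.4] F [-0.2  1.3 -0. ] g0.0 q6 0.13
```

```bash
python3 - <<'E'
from h import *
st()
r=ctrl.move_l([576.5,130,87],vel=20,threshold=12);print(r);st()
ctrl.hold(0.3);st()
p,d=optics.grab_frame("top");cv2.imwrite('pics/top1.png',p[...,::-1]);crop(p[...,::-1],265,110,80,110,5,'pics/c5.png')
E
```

```text
t5.97 [576.  170.3  86.4] F [-0.2  1.3 -0. ] g0.0 q6 0.13
True
t7.40 [575.5 140.9  86.2] F [ 0.3  0.7 -0.5] g0.1 q6 0.08
t7.70 [573.7 141.8  84.6] F [-0.   0.2 -0.1] g-0.0 q6 0.08
```

View pics/c5.png

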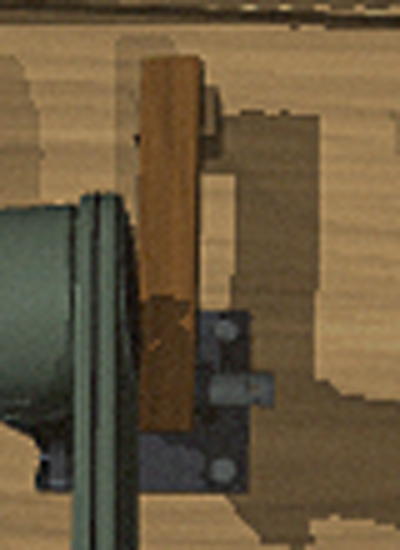

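```bash
python3 - <<'E'
from h import *
for _ in range(3):
    st()
print(atz("top",265+273.5/5-.5,110+390/5-.5,75))
r=ctrl.move_l([575,130,87],vel=20,threshold=18);print(r);st()
st();ctrl.hold(.2);st()
print(atz("top",265+273.5/5-.5,110+390/5-.5,75))
E
```

```text
t7.75 [573.6 141.9  84.5] F [ 0.1 -0.6 -0.2] g-0.1 q6 0.08
t7.75 [573.6 141.9  84.5] F [ 0.1 -0.6 -0.2] g-0.1 q6 0.08
t7.75 [573.6 141.9  84.5] F [ 0.1 -0.6 -0.2] g-0.1 q6 0.08
[575.69649063  30.79274164  75.        ]
True
t8.15 [573.3 140.9  84.5] F [0.5 2.  1.5] g0.0 q6 0.07
t8.15 [573.3 140.9  84.5] F [0.5 2.  1.5] g0.0 q6 0.07
t8.35 [573.  140.9  84.2] F [1.2 2.5 0.5] g-0.1 q6 0.07
[575.69649063  30.79274164  75.        ]
```

```bash
python3 - <<'E'
from h import *
ctrl.move_l([575,185,87],vel=150)
ctrl.move_l([575,185,230],vel=300)
R=Rz(np.pi/2-0.1,0);q=ctrl.solve_ik([496,-389,200],R);print(q)
R2=Rz(-np.pi/2-0.1,0);q2=ctrl.solve_ik([496,-389,200],R2);print(q2)
best=R if q is not None and (q2 is None or abs(q[5])<abs(q2[5])) else R2
ctrl.gripper_to(50)
ctrl.move_ptp([496,-389,200],best);st()
for n,b in(("top",(265,110,80,110,5)),("scene",(310,170,90,100,6))):
    p,d=optics.grab_frame(n);p=p[...,::-1];cv2.imwrite(f'pics/{n}2.png',p);crop(p,*b,f'pics/{n}2c.png')
E
```

```text
[-8.02258190e-01  3.69264099e-01  1.45425154e+00 -4.44089210e-16
  1.31807701e+00 -2.27305452e+00]
[-8.02258190e-01  3.69264099e-01  1.45425154e+00 -4.44089210e-16
  1.31807701e+00  8.68538137e-01]
t12.04 [ 496.7 -388.   200.1] F [0.7 0.1 0.4] g49.7 q6 0.87
```

View pics/top2c.png

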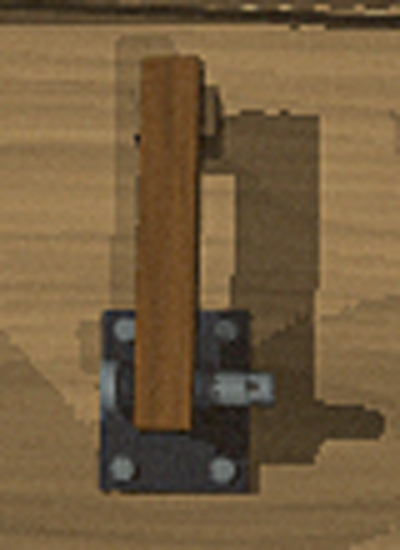

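View pics/scene2c.png

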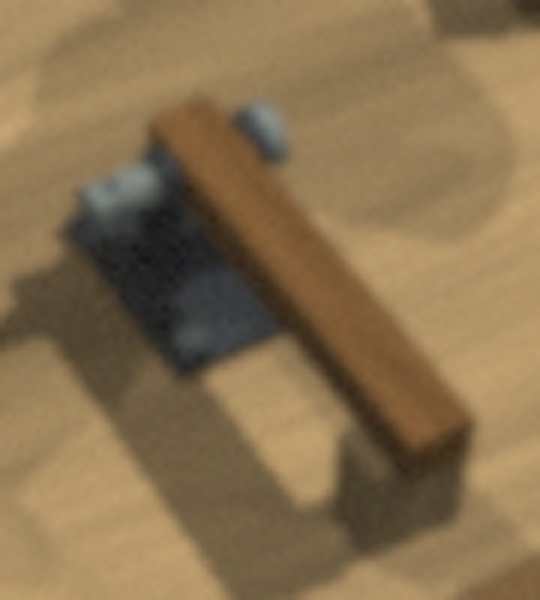

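View pics/scene2.png

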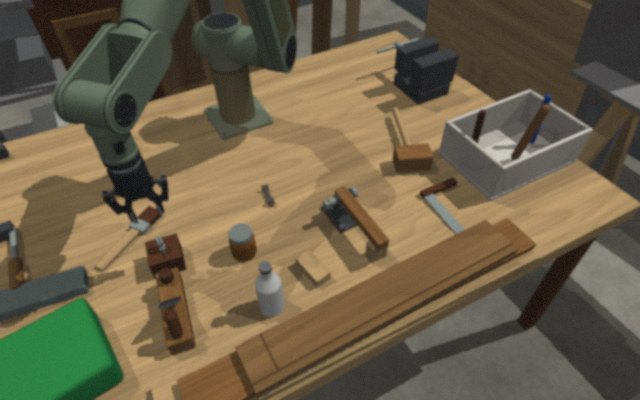

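```bash
python3 - <<'E'
from h import *
t=cv2.imread('pics/top2.png');s=cv2.imread('pics/scene2.png')
crop(t,300,178,26,20,24,'pics/h1.png');crop(s,318,190,26,20,24,'pics/h2.png')
print(proj("scene",[496,-389,185]))
E
```

```text
[147.17112901 214.63731541]
```

View pics/h1.png

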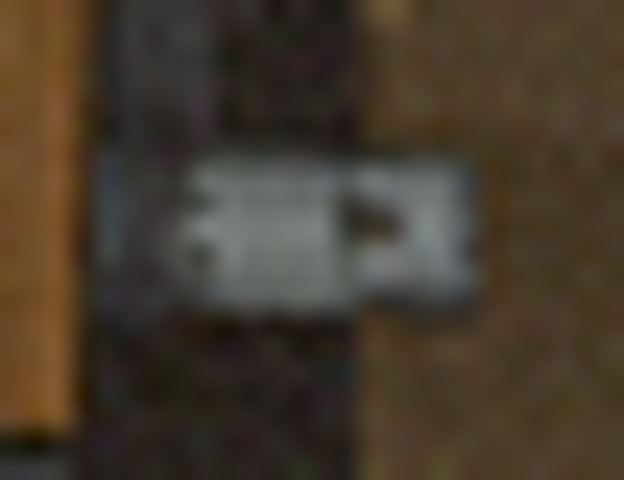

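View pics/h2.png

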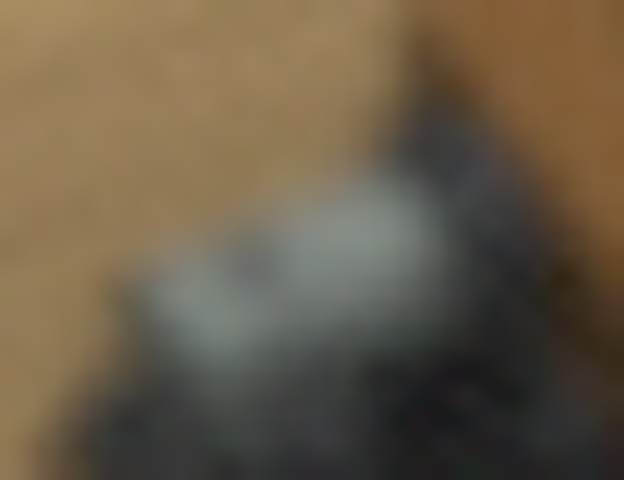

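```bash
python3 - <<'E'
from h import *
T=("top",314.85,186.5);S=("scene",327.94,200.44)
for z in(83,84,85):print(z,atz(*T,z),atz(*S,z))
print(tri(T,S))
for y in(158,231,305):
  print(atz("top",314.85,178+(y+.5)/24-.5,75))
c=optics.camera_params("top");print(-c['R'].T@c['t'])
# clip coil: compare cameras
import pickle;ds=pickle.load(open('ds.pkl','rb'))
E
```

```text
83 [577.32305763  42.86970776  83.        ] [577.75123222  44.32773878  83.        ]
84 [577.20834984  42.82947219  84.        ] [578.55586656  43.8822342   84.        ]
85 [577.09364204  42.78923662  85.        ] [579.36050089  43.43672963  85.        ]
(array([577.61547478,  43.55109784,  83.14422288]), np.float64(1.5016903645933355))
[585.07329197  43.38789253  75.        ]
[576.40045482  43.13873994  75.        ]
[567.62370973  42.88678069  75.        ]
[4.56654336e+02 5.43251107e-01 1.13496618e+03]
```

```bash
python3 - <<'E'
from h import *
R=Rz(-np.pi/2-0.1,0)
ctrl.move_l([495.5,-388.8,130],R,vel=200)
for n,b in(("top",(435,180,70,60,8)),("scene",(110,190,90,90,6))):
    p,d=optics.grab_frame(n);p=p[...,::-1];cv2.imwrite(f'pics/{n}3.png',p);crop(p,*b,f'pics/{n}3c.png')
print(ctrl.move_l([495.5,-388.8,95],R,vel=80,threshold=6));st()
E
```

```text
False
t13.32 [ 495.2 -388.5   94.2] F [-0.3 -0.  -0. ] g49.6 q6 0.87
```

View pics/scene3c.png

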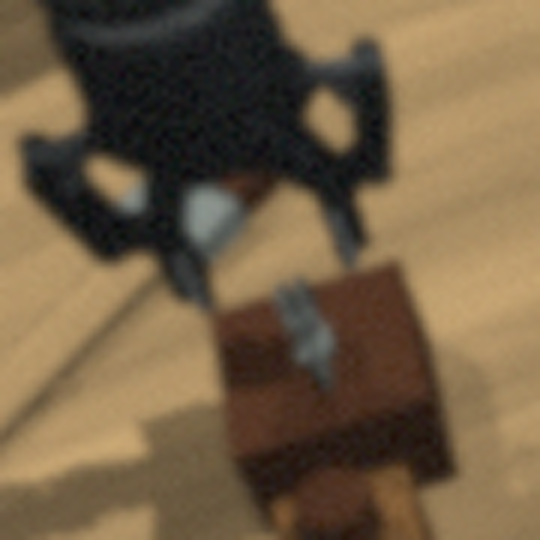

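View pics/top3c.png

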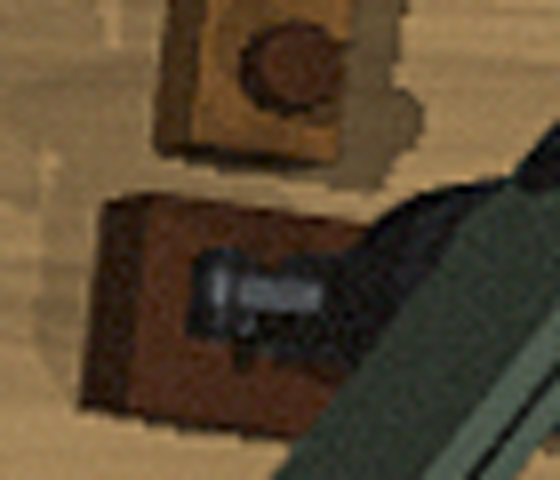

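```bash
python3 - <<'E'
from h import *
ctrl.gripper_to(8,force=80);st()
ctrl.hold(.2);s=st()
p,d=optics.grab_frame("scene");crop(p[...,::-1],110,190,90,90,6,'pics/g1.png')
E
```

```text
t13.76 [ 495.8 -389.1   95.6] F [ 0.3 -0.2  1.6] g10.8 q6 0.87
t13.96 [ 495.8 -389.1   95.6] F [0.5 0.2 1.9] g10.5 q6 0.87
```

View pics/g1.png

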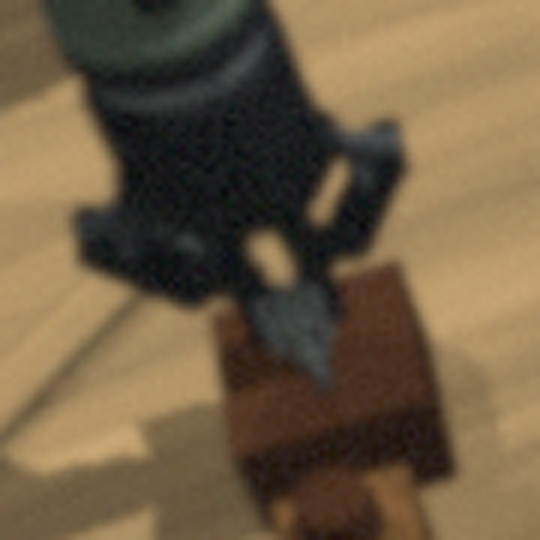

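```bash
python3 - <<'E'
from h import *
ctrl.move_l([495.8,-389.1,150],vel=80);st()
ctrl.move_l([495.8,-389.1,290],vel=250)
R=Rz(-np.pi/2+0.01,0)
q=ctrl.solve_ik([581.5,43,290],R);print(q)
ctrl.move_ptp([581.5,43,290],R);st()
ctrl.move_l([581.5,43,196],R,vel=200);ctrl.hold(.2);st()
for n,b in(("top",(290,165,50,40,14)),("scene",(290,140,80,80,7))):
    p,d=optics.grab_frame(n);p=p[...,::-1];cv2.imwrite(f'pics/{n}4.png',p);crop(p,*b,f'pics/{n}4c.png')
E
```

```text
t14.85 [ 495.5 -388.8  149.7] F [-0.2  0.9 -0.9] g10.5 q6 0.87
[-7.45651804e-02  1.99596298e-01  1.47974070e+00 -4.44089210e-16
  1.46225566e+00  1.48623115e+00]
t17.18 [581.6  41.9 289.8] F [-0.1 -0.3  0.3] g10.6 q6 1.49
t17.99 [583.   42.7 198.3] F [ 0.9  0.7 -0. ] g10.8 q6 1.49
```

View pics/scene4c.png

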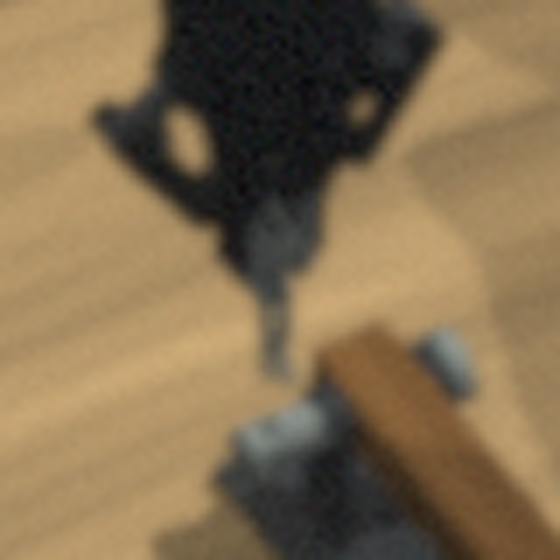

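View pics/top4c.png

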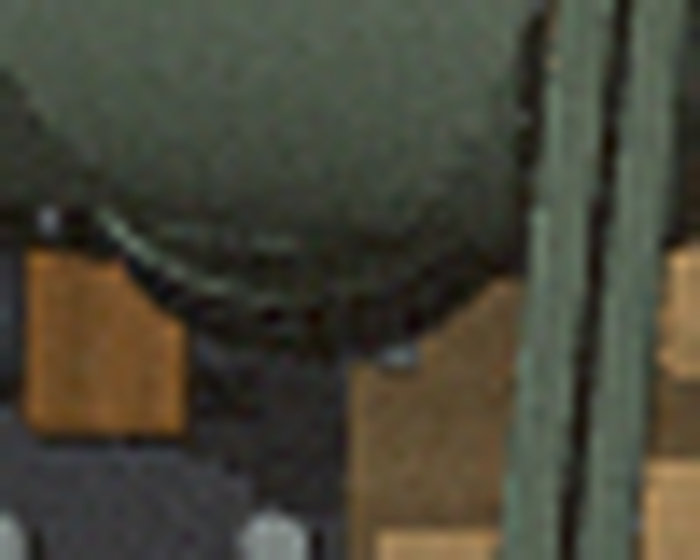

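```bash
python3 - <<'E'
from h import *
s=cv2.imread('pics/scene4.png')
crop(s,314,172,36,34,17,'pics/h3.png')
X=np.array([583.,42.7,198.3])
for nm,dx,dz in(("tip",0,-36),("bow",16,-22),("plate",2,10.5),("coil",3,40)):
  u,v=proj("scene",[579+dx,42.7,198.3-48+dz]);print(nm,(u-314+.5)*17,(v-172+.5)*17)
E
```

```text
tip 240.13103576588406 363.6695264099984
bow 291.13832343871223 366.89236039174665
plate 246.38383183636205 158.09495604651664
coil 249.67141479188695 19.862577748643275
```

View pics/h3.png

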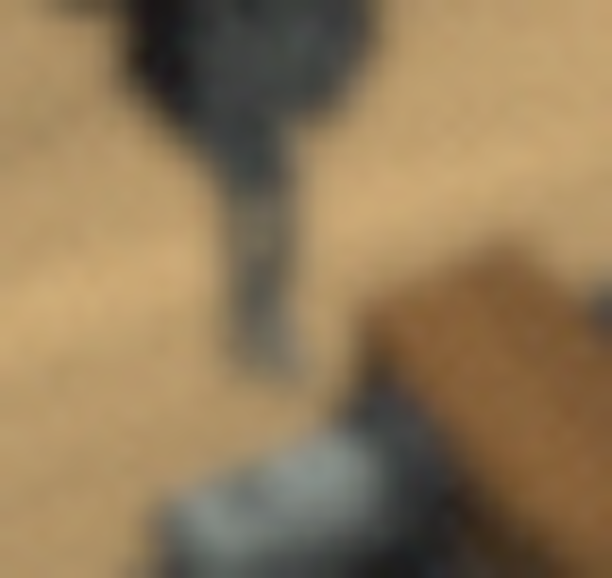

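```bash
python3 - <<'E'
from h import *
ctrl.move_l([582.2,43.5,180],vel=60);ctrl.hold(.2);st()
r=ctrl.move_l([582.2,43.5,160],vel=20,threshold=4);print(r);st();ctrl.hold(.15);st()
for n,b in(("scene",(314,172,36,34,17)),("top",(290,165,50,40,14))):
    p,d=optics.grab_frame(n);p=p[...,::-1];crop(p,*b,f'pics/{n}5c.png')
E
```

```text
t18.71 [582.4  43.5 180.2] F [ 0.6 -0.2 -0.8] g10.7 q6 1.49
False
t19.86 [582.   43.5 160. ] F [-0.8  0.2 -0.7] g11.0 q6 1.49
t20.01 [582.   43.5 160. ] F [-1.2  0.5 -1.1] g10.8 q6 1.49
```

View pics/scene5c.png

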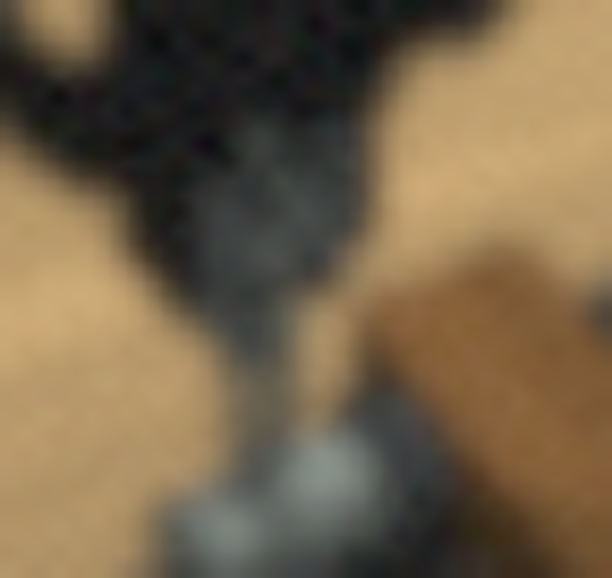

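View pics/top5c.png

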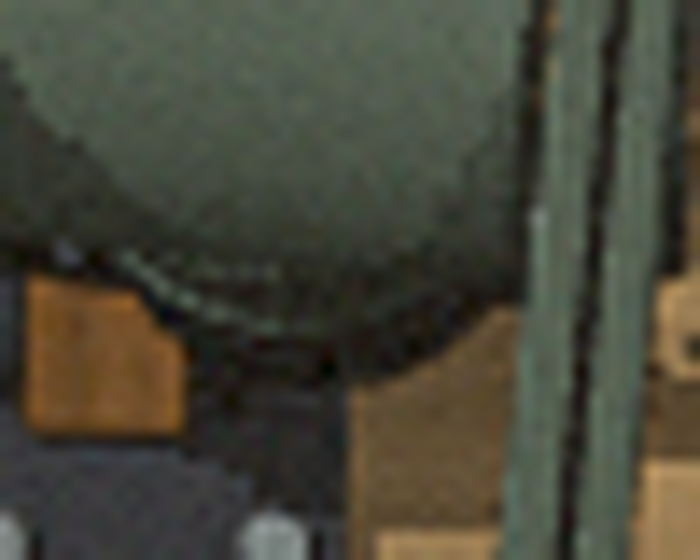

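```bash
python3 - <<'E'
from h import *
for z in(154,148,143):
    r=ctrl.move_l([582.,43.5,z],vel=20,threshold=6);s=st();print(z,r)
    if r: break
E
```

```text
t20.56 [581.8  43.5 153.6] F [-1.1  0.1 -1.2] g10.8 q6 1.49
154 False
t21.01 [581.6  43.5 147.4] F [-2.   0.2 -3. ] g11.0 q6 1.49
148 False
t21.41 [581.6  43.5 142.5] F [-2.4 -0.1 -2.5] g10.9 q6 1.49
143 False
```

```bash
python3 - <<'E'
from h import *
for x in(581.2,580.6):
    r=ctrl.move_l([x,43.5,143],vel=10,threshold=6);ctrl.hold(.1);s=st();print(x,r)
    if r or s['force'][0]>-0.5: break
for z in(138,134,130,127,125):
    r=ctrl.move_l([x,43.5,z],vel=15,threshold=18);s=st();print(z,r)
    if r: break
E
```

```text
t21.76 [581.4  43.5 143.1] F [-1.2 -0.3 -0.9] g10.9 q6 1.49
581.2 False
t22.11 [581.1  43.4 143.4] F [-1.   0.1 -0.7] g11.0 q6 1.49
580.6 False
t22.59 [581.2  43.4 138.3] F [0.5 0.  0.4] g11.1 q6 1.49
138 False
t23.01 [581.2  43.5 134.1] F [2.1 0.2 0.5] g10.7 q6 1.49
134 False
t23.43 [581.   43.4 129.6] F [ 3.7 -0.  -1.6] g10.8 q6 1.49
130 False
t23.77 [580.8  43.5 126.7] F [ 4.6 -0.4 -2.1] g10.9 q6 1.49
127 False
t24.06 [580.6  43.5 124.7] F [ 4.4 -0.4 -2.3] g10.8 q6 1.49
125 False
```

```bash
python3 - <<'E'
from h import *
st()
for n,b in(("scene",(305,165,45,45,14)),("top",(290,165,50,40,14))):
    p,d=optics.grab_frame(n);p=p[...,::-1];cv2.imwrite(f'pics/{n}6.png',p);crop(p,*b,f'pics/{n}6c.png')
E
```

```text
t24.06 [580.6  43.5 124.7] F [ 4.4 -0.4 -2.3] g10.8 q6 1.49
```

View pics/scene6c.png

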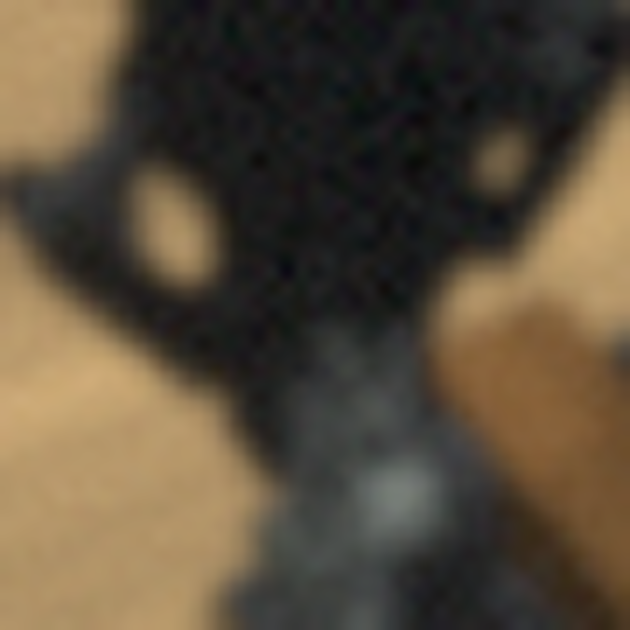

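View pics/top6c.png

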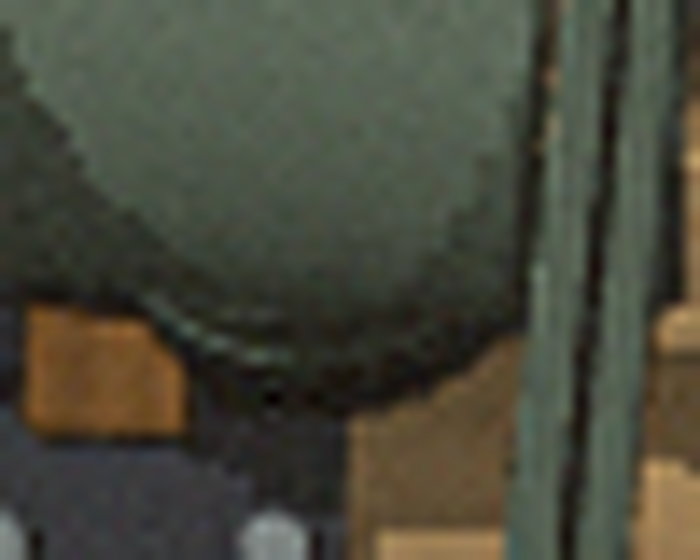

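```bash
python3 - <<'E'
from h import *
r=ctrl.move_l([581.1,43.5,124.5],vel=10,threshold=10);ctrl.hold(.1);st()
r=ctrl.move_l([581.1,43.5,118],vel=12,threshold=12);print(r);st();ctrl.hold(.3);st()
E
```

```text
t24.51 [580.8  43.5 124.4] F [ 2.8 -0.2 -1.2] g10.9 q6 1.49
True
t24.88 [580.9  43.6 122.3] F [-0.8  0.4  3.7] g10.9 q6 1.49
t25.18 [581.   43.5 122.2] F [-1.6  0.1  4.9] g11.3 q6 1.49
```

```bash
python3 - <<'E'
from h import *
r=ctrl.move_l([581.1,43.5,117],vel=12,threshold=12);print(r);st();ctrl.hold(.2);s=st()
x,y,z=s['eef_pos']
ctrl.gripper_to(40);st()
ctrl.move_l([x,y,z+60],vel=80);ctrl.move_l([x,y,300],vel=250)
ctrl.move_ptp([500,-200,320],Rz(-np.pi/2,0));st()
for n,b in(("scene",(305,165,45,45,14)),("top",(290,165,50,40,14))):
    p,d=optics.grab_frame(n);p=p[...,::-1];cv2.imwrite(f'pics/{n}7.png',p);crop(p,*b,f'pics/{n}7c.png');np.save(n+'7.npy',d)
E
```

```text
True
t25.47 [581.1  43.5 122.2] F [-1.9  1.5  5.5] g10.9 q6 1.49
t25.67 [581.1  43.6 122.3] F [-2.2  0.5  4.8] g10.8 q6 1.49
t26.06 [581.3  43.5 121.2] F [ 0.1 -0.4 -0.2] g39.9 q6 1.49
t28.60 [ 500.  -199.   318.9] F [ 0.6 -0.   0.3] g39.7 q6 1.03
```

View pics/scene7c.png

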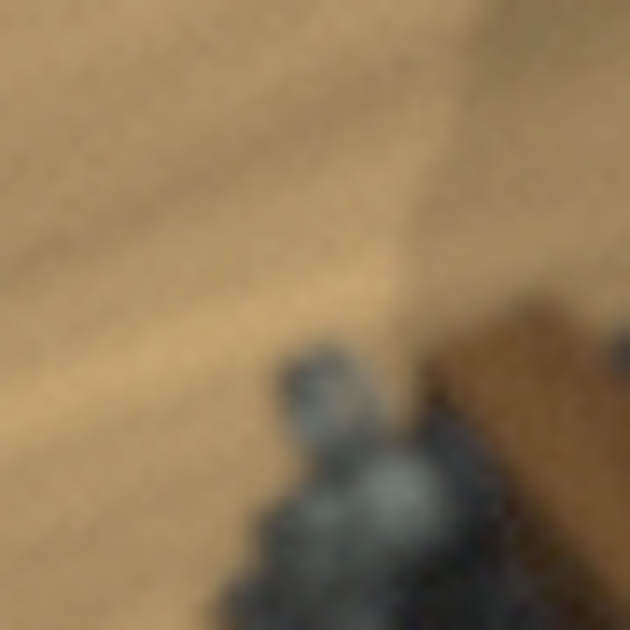

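View pics/top7c.png

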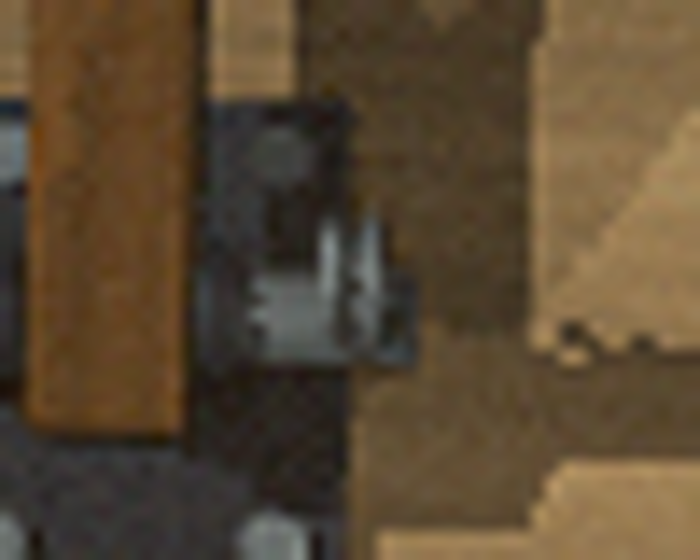

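View pics/scene7.png

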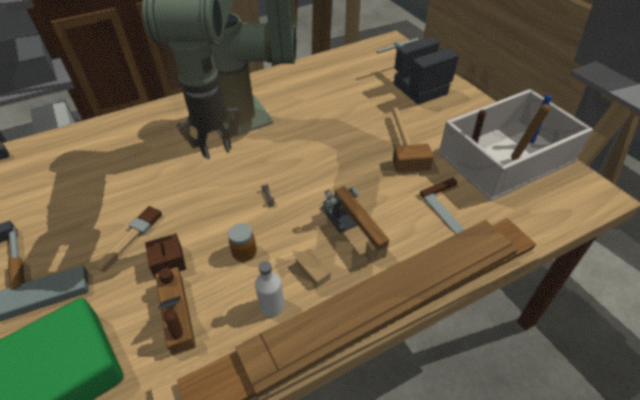

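View pics/top7.png

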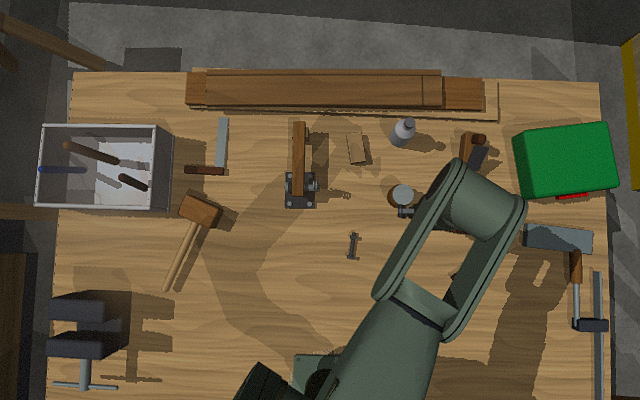

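```bash
python3 - <<'E'
from h import *
np.set_printoptions(precision=1,suppress=True)
for n,(u0,u1,v0,v1) in(("top",(308,322,176,194)),("scene",(322,336,186,206))):
    d=np.median([optics.grab_frame(n)[1] for _ in range(4)],axis=0)
    P=np.array([atd(n,u,v,d[v,u]) for v in range(v0,v1) for u in range(u0,u1)])
    Q=P[(P[:,2]>100)&(P[:,2]<140)];print(n,len(Q),Q.min(0),Q.max(0),Q.mean(0),np.sort(Q[:,2])[-8:])
    q=proj(n,[578,42.5,75-36]);print(q)
st()
E
```

```text
top 41 [566.9  35.5 101.9] [591.5  46.7 128.2] [578.2  41.1 120.2] [125.5 125.8 125.8 125.9 126.  126.5 127.6 128.2]
[315.5 188. ]
scene 57 [572.7  37.4 102.2] [595.3  49.5 126.2] [585.2  42.3 115.8] [123.9 124.7 125.  125.1 125.5 126.  126.2 126.2]
[327.4 211.6]
t29.10 [ 500.2 -199.7  320.1] F [-1.1 -0.2  0.5] g39.6 q6 1.03
```

```bash
python3 - <<'E'
from h import *
ctrl.finish_job();st()
E
```

```text
the job is handed in; nothing more can be done
the job is handed in; nothing more can be done
```

I pushed the hinge pin home, fitted the R-clip through its hole and let go of it. I handed the job in at about 29 s of the 72 s allowed. The hand-in gave no verdict.

- **Pin:** I pushed the head in with the closed fingers over about 29 mm. It then stopped at the same place on two separate pushes, the second at an 18 N threshold, and its cross hole showed clear of the ear. Cameras and tool disagreed by 1–2 mm on the exact position. I took the pin as home from the repeated hard stop.
- **Clip:** The leg entered the hole on the first try. The stop plate landed at the expected height (tool at 122.2 mm, about 123 mm predicted) and did not move on a second press. Forces I read stayed at about 6 N or less, and no stop threshold was set above 18 N.
- **Bow:** I did not see the 5–15 N rise expected as it springs over the pin; the readings I took stayed low there. I judged that it had sprung back from the clip's final height only, because its throat is hidden in both cameras.
- **Last look:** The coil's top measured about 126–128 mm, against about 127 mm when home; a clip still stuck on the pin would have measured about 136 mm. Its centre was about 579 mm in x from the top camera (580 mm predicted). The clip looked upright, and the gripper was open and well clear. From the scene view the bystanders looked unmoved; I did not measure them.

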